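# Stand the large egg in the egg cup

## Robot

A 6-joint arm with a two-finger parallel gripper is mounted at the origin on a cart in front of the work surface, level with it; the furniture and walls round the work are solid. World frame = base frame: x ahead of the robot, y to its left, z up, the work surface at z = 0. Lengths are in m, angles in rad, forces in N, time in s.
With the tool pointing down it reaches from about 0.225 to 0.875 m from the base axis. Payload 3.4 kg.
Tool frame: the origin (TCP) lies midway between the tips of the shut fingers; the grasp point (between the pads) lies 19 mm behind it (manip.grip_point_offset is the distance from the TCP to the grasp point, in m); z points along the fingers, y is the line along which they close (so a half turn about z gives the same grasp; the last joint's range is limited). The gripper opens to 85 mm and grips with 20 to 120 N. Pads are 22 mm wide; open, the fingers measure 114 mm over their backs; the gripper's body (76 mm by 85 mm) begins 54 mm behind the grasp point. The pads swing forward as they close: fully open they stand 13 mm farther back than shut.
Start: joints at [1.008, 0.276, 1.505, -0, 1.361, -0.121], TCP at [0.246, 0.52, 0.231] pointing down, gripper open.
Joint ranges: [-2.89, 2.89], [-0.75, 2.08], [0.22, 2.7], [-1.18, 4.32], [0.11, 2.71], [-2.7, 2.7]. Speed limits (rad/s): [2.57, 2.57, 3.14, 3.14, 3.14, 3.14].

## Interface

Orientations are given as a unit quaternion [w, x, y, z].
In Python, from rig import manip gives the robot as it stands.
- The arm moves only by the shell command python3 -m handwheel 'ROWS' [FORCE]. ROWS is JSON, a list of rows, each an object with "translation": the shift along the tool's x, y, z in m, a list of three; "angular": the turn, a rotation vector about the tool's x, y, z in degrees, a list of three; "hand": the closure, from 0 (fully open) to 1 (shut). A call has 1 to 10 rows; each row shifts and turns the commanded pose from where the row before left it, along the tool's axes as they then stand; what a row does not reach is not made up. A row lasts 1/12 s, in which the tool goes at most 41.7 mm and 7.16 degrees, less where a joint would pass 70% of its speed; a pose out of reach is approached as far as the arm can. A call with a gripper value outside its range is refused whole. The fingers move at their own pace and stop on an object; FORCE is the grip in N (left out, the last holds). Time passes only in rows, so rows that do not move let the fingers close. It gives the time, the measured TCP pose, the force, the opening and the grip force at its end, in the units of the state.
- manip.get_state(): the state, without advancing time (a new reading comes with each control period).
- manip.get_image(name): name is "scene" or "top" or "wrist"; returns the picture (480x640x3 uint8, red, green, blue); there is no depth.
- manip.camera_info(name): a dict with "camera_matrix" (3x3 intrinsics, pixels), "k1" (the pictures are not rectified: a ray, as slopes to the right and down, at radius r is drawn at 1 + k1 r^2 times it, then the intrinsics apply), "eye" and "orientation" of the camera in the world; the wrist camera has in their place "tool_from_camera" (4x4, takes a point from camera to tool coordinates, whose origin is the TCP and whose axes are the flange's). Camera axes: x right, y down, z forward; pixel columns grow to the right and rows downward; lengths in m; the calibration is good to about 2 mm. A picture is of the moment at which its call begins: read the wrist's pose just before it. camera_info takes no time and is no camera call.
- manip.sign_off(): hands the job in; it is judged then, once.
The state is a dict: "clock": time; "qpos": joint angles; "qd": joint speeds; "effort": joint torques, N m; "position": TCP position; "ee_rot": TCP orientation; "contact_force": force on the tool from outside, world axes, zero at the start; "moment": the same for the moment, N m; "width": finger opening in m; "gripper_force": force on a finger pad.
Only numpy, scipy, OpenCV 4.12 (cv2) and the standard library are available. Lean on these libraries where they do the work, as an engineer would, in place of code of your own. Each camera call takes 0.05 s, during which the arm holds its last target. There are 200 camera calls.

## Task

Serve the breakfast egg: take the one large egg out of the egg rack and stand it upright, as it is now with its blunt end down, in the mouth of the footed egg cup. Lower it in rather than dropping it, then let go; the egg cup stays standing and the two small eggs stay in the rack.

Things in the scene. Friction and masses are not known exactly. Their poses are not given: they have to be found in the camera images.
- large_egg_center (a point): Centre (half-way up) of the large brown egg, 46 mm across, 58 mm high, 62 g, the largest in the rack. Stands blunt end down; z is its long axis, to the pointed end. Underside a half ball of 23 mm radius: widest 6 mm below this centre. Bottom-heavy, so it keeps upright in a round hole. It sinks about 6 mm into the rack's hole, 8 mm into the egg cup's mouth (centre then 21 mm above the rim)
- small_egg_a_center (a point): Centre of a small brown egg, 36 mm in diameter and 44 mm high, standing in another hole of the rack; to be left there
- small_egg_b_center (a point): Centre of the other small brown egg, the same shape and size; to be left there
- egg_rack: Pale wooden egg rack, fixed: a board 74 mm (x) by 256 mm (y), its top 34 mm above the hob, with three 30 mm round holes in a row along its own y axis, 80 mm apart, the middle one at the rack's centre. Any egg may be in any hole. Origin: centre of the underside, on the hob
- cup_mouth (a point): Centre of the open mouth of the loose white porcelain egg cup, at rim height, z up. The cup is 50 mm high on a round foot 54 mm across, 140 g; its mouth is 34 mm wide inside, 42 mm outside, and the hollow is deeper than the egg sinks. The wider, low white ramekin (84 mm across, 36 mm high) nearby is not the egg cup
Mind the look-alikes: they are no part of the job. What is shaped like the part that bears large_egg_center but blue or yellow is not meant.

How it is judged:
By the outcome, as a careful person would: the job done as asked, in the order asked, and still so for the second after the job is handed in, with the robot touching nothing.
It also fails if it takes over 35 s, if anything falls off the work surface, if the arm or the gripper's body presses on something with over 40 N, if the wrist force passes 120 N, or if a joint passes its speed limit or range.

## Working session

There is one attempt and no reset: what is moved stays moved. The work goes in short steps, Python scripts to look and compute and a shell command to move; the robot and the scene stay as the last step left them, time stands still between calls to the robot, and variables do not carry over. Pictures are saved under pics/ and viewed, at most 11 in all, crops included, and the job is handed in when it is done.

```bash
ls; mkdir -p pics; python3 - <<'E'
from rig import manip
import cv2
for n in ("scene","top"):
    cv2.imwrite(f"pics/{n}0.png",manip.get_image(n)[:,:,::-1])
    print(n,manip.camera_info(n))
print(manip.camera_info("wrist")); print(manip.get_state(),manip.grip_point_offset)
E
```

```text
pics
scene {'camera_matrix': array([[612.19184103,   0.        , 314.20769056],
       [  0.        , 612.19184103, 235.08473936],
       [  0.        ,   0.        ,   1.        ]]), 'k1': -0.03776366155093878, 'eye': array([-0.06662375, -0.37827858,  0.78589405]), 'orientation': array([-0.34000523,  0.82795858, -0.41083553,  0.17347967])}
top {'camera_matrix': array([[613.27623182,   0.        , 319.59354108],
       [  0.        , 613.27623182, 236.84431854],
       [  0.        ,   0.        ,   1.        ]]), 'k1': -0.19118381901985754, 'eye': array([0.40648689, 0.02524998, 1.27107972]), 'orientation': array([ 0.03032358, -0.70579759,  0.70740444, -0.02256547])}
{'camera_matrix': array([[363.43484749,   0.        , 315.71689572],
       [  0.        , 363.43484749, 236.36571235],
       [  0.        ,   0.        ,   1.        ]]), 'k1': -0.04097747711563103, 'tool_from_camera': array([[ 2.77794214e-04, -9.53802927e-01, -3.00432854e-01,
         7.63661725e-02],
       [ 9.99997940e-01, -3.39099207e-04,  2.00120409e-03,
         4.77134910e-04],
       [-2.01063086e-03, -3.00432791e-01,  9.53800868e-01,
        -1.41891604e-01],
       [ 0.00000000e+00,  0.00000000e+00,  0.00000000e+00,
         1.00000000e+00]])}
{'clock': 0.1, 'qpos': array([ 1.00796694e+00,  2.76505504e-01,  1.50602740e+00, -7.10841568e-06,
        1.36074344e+00, -1.20992732e-01]), 'qd': array([ 0.002123  , -0.00312899, -0.00212089,  0.0008914 ,  0.00023394,
       -0.00093349]), 'effort': array([ 2.88052877e-03, -4.17698479e+01, -2.46405530e+01, -1.79201024e-04,
        5.76845807e-03, -1.88071681e-05]), 'position': array([0.24560528, 0.51935449, 0.2305329 ]), 'ee_rot': array([-2.78985275e-04,  2.19124923e-01,  9.75696448e-01, -7.94277559e-04]), 'contact_force': array([-0.46075976,  0.12489802,  0.25115559]), 'moment': array([-0.00974418,  0.01510819, -0.03005681]), 'gripper_force': 0.0, 'width': 0.08552189421629548} 0.0187
```

View pics/scene0.png

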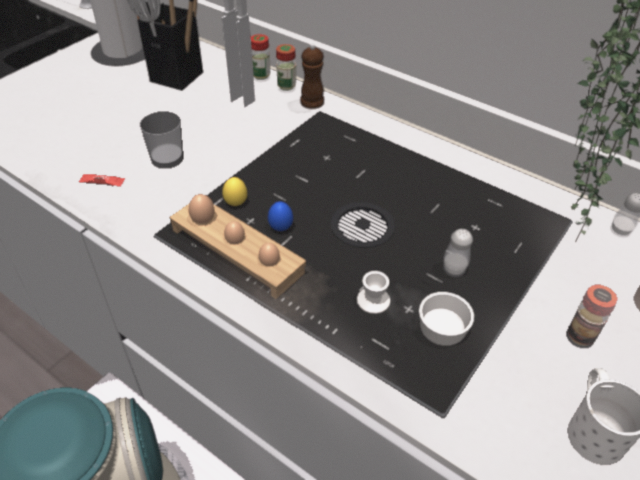

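View pics/top0.png

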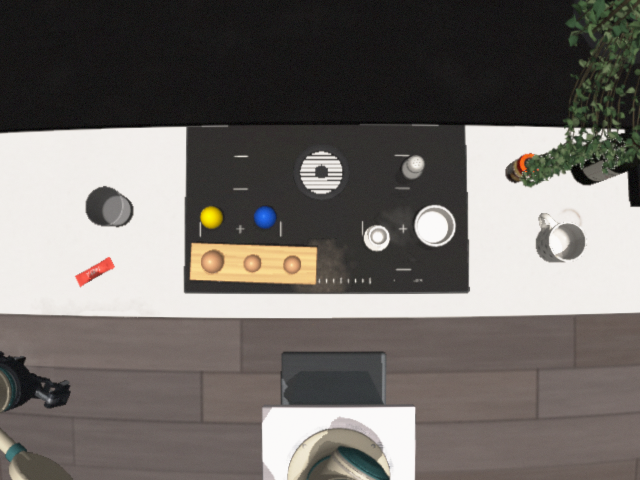

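Scene view candidates for the large egg: large brown (201,208), small brown (234,232) and (269,254), yellow (235,192), blue (281,216). By description I choose the brown one at (201,208), which is (212,261) in top. The egg cup is the footed one at scene (375,285), top (376,237). The ramekin is at scene (446,317).

```bash
cat > h.py <<'E'
import numpy as np, cv2
from scipy.spatial.transform import Rotation as R
from rig import manip
def q2R(q): return R.from_quat([q[1],q[2],q[3],q[0]]).as_matrix()
def cam(n,st=None):
    c=manip.camera_info(n)
    if n=="wrist":
        T=c["tool_from_camera"]; Rt=q2R(st["ee_rot"])
        return c,Rt@T[:3,:3],Rt@T[:3,3]+st["position"]
    return c,q2R(c["orientation"]),c["eye"]
def ray(n,uv,st=None):
    c,Rw,e=cam(n,st)
    p=cv2.undistortPoints(np.array([[uv]],float),c["camera_matrix"],np.array([c["k1"],0,0,0]))[0,0]
    d=Rw@np.array([p[0],p[1],1]); return e,d/np.linalg.norm(d)
def plane(n,uv,z,st=None):
    e,d=ray(n,uv,st); return e+d*(z-e[2])/d[2]
def tri(a,b):
    A=sum(np.eye(3)-np.outer(d,d) for _,d in(a,b)); v=sum((np.eye(3)-np.outer(d,d))@e for e,d in(a,b))
    return np.linalg.solve(A,v)
def blobs(mask,amin=60):
    n,l,s,c=cv2.connectedComponentsWithStats(mask.astype(np.uint8))
    return [(s[i].tolist(),c[i].round(1).tolist()) for i in range(1,n) if s[i,4]>=amin]
E
python3 - <<'E'
from h import *
for n,box in(("scene",(170,180,310,300)),("top",(190,240,320,285))):
    im=cv2.imread(f"pics/{n}0.png"); h=cv2.cvtColor(im,cv2.COLOR_BGR2HSV)
    x0,y0,x1,y1=box
    for p in([(201,208),(234,232),(220,232)] if n=="scene" else [(212,261),(252,263),(232,263)]): print(n,p,h[p[1],p[0]])
    # brown hue redder than wood
    m=np.zeros(im.shape[:2],bool); m[y0:y1,x0:x1]=((h[...,0]<13)&(h[...,1]>70)&(h[...,2]>60))[y0:y1,x0:x1]
    print(blobs(m))
    m=np.zeros(im.shape[:2],bool)
    x0,y0,x1,y1=(340,260,400,320) if n=="scene" else (355,215,400,260)
    m[y0:y1,x0:x1]=(h[...,2]>110)[y0:y1,x0:x1]; print("cup",blobs(m))
a=cv2.imread("pics/scene0.png")[170:320,160:410]; b=cv2.imread("pics/top0.png")[200:290,180:430]
cv2.imwrite("pics/crop1.png",np.vstack([cv2.resize(a,None,fx=2.4,fy=2.4,interpolation=2),cv2.resize(b,None,fx=2.4,fy=2.4,interpolation=2)]))
E
```

```text
scene (201, 208) [ 11  92 189]
scene (234, 232) [ 12  92 199]
scene (220, 232) [ 16  89 223]
[([189, 195, 25, 29, 493], [201.4, 209.7]), ([225, 222, 19, 22, 276], [234.2, 233.5]), ([259, 244, 20, 22, 292], [268.9, 255.5])]
cup [([357, 270, 34, 44, 1102], [374.0, 292.3])]
top (212, 261) [ 15 109 242]
top (252, 263) [ 18  95 247]
top (232, 263) [ 20 109 245]
[]
cup [([364, 225, 26, 26, 550], [376.5, 237.6])]
```

View pics/crop1.png

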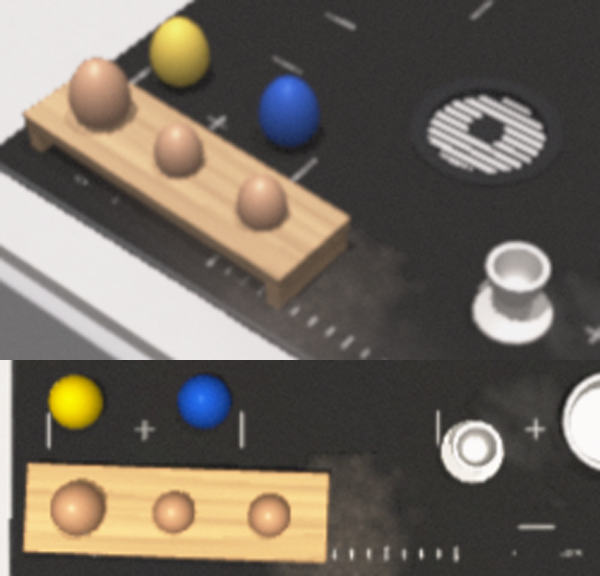

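The crop confirms it: the brown egg at crop (99,94) is clearly the biggest, sits in the end hole, and has yellow and blue eggs on the hob behind it. The cup mouth is at crop (517,267), with its foot below.

```bash
python3 - <<'E'
from h import *
et=(180+78/2.4,200+148/2.4); print("egg tri",tri(ray("scene",(201.3,209)),ray("top",et)),"top",plane("top",et,.055),"sc",plane("scene",(201.3,209),.057))
ct=(180+473.5/2.4,200+87.5/2.4); cs=(160+517/2.4,170+267/2.4)
print("cup tri",tri(ray("scene",cs),ray("top",ct)),plane("top",ct,.05),plane("scene",cs,.05))
for p in((174,512),(269,515)): print(plane("top",(180+p[0]/2.4,200+(p[1]-360)/2.4),.055))
for p in((75,402),(204,402)): print(plane("top",(180+p[0]/2.4,200+(p[1]-360)/2.4),.023))
s=manip.get_state(); print(q2R(s["ee_rot"]))
E
```

```text
egg tri [0.44872526 0.25250491 0.05466363] top [0.44847644 0.25268553 0.055     ] sc [0.44729102 0.25022246 0.057     ]
cup tri [ 0.4995592  -0.07817289  0.04736374] [ 0.49849419 -0.07672777  0.05      ] [ 0.49851564 -0.08038422  0.05      ]
[0.44515752 0.1721307  0.055     ]
[0.44260292 0.09321469 0.055     ]
[0.54066934 0.26228603 0.023     ]
[0.54014858 0.15078756 0.023     ]
[[-9.03968381e-01  4.27598375e-01 -8.92501902e-04]
 [ 4.27599261e-01  9.03967275e-01 -1.42768233e-03]
 [ 1.96317866e-04 -1.67221284e-03 -9.99998583e-01]]
```

```bash
python3 -m handwheel '[{"translation":[-0.03,-0.0155,0.003],"angular":[0,0,0],"hand":0},{"translation":[-0.03,-0.0155,0.003],"angular":[0,0,0],"hand":0},{"translation":[-0.03,-0.0155,0.003],"angular":[0,0,0],"hand":0},{"translation":[-0.03,-0.0155,0.003],"angular":[0,0,0],"hand":0},{"translation":[-0.03,-0.0155,0.003],"angular":[0,0,0],"hand":0},{"translation":[-0.03,-0.0155,0.003],"angular":[0,0,0],"hand":0},{"translation":[-0.03,-0.0155,0.003],"angular":[0,0,0],"hand":0},{"translation":[-0.03,-0.0155,0.003],"angular":[0,0,0],"hand":0},{"translation":[-0.03,-0.0155,0.003],"angular":[0,0,0],"hand":0},{"translation":[-0.028,-0.0155,0.003],"angular":[0,0,0],"hand":0}]'
python3 -m handwheel '[{"translation":[0,0,0],"angular":[0,0,7],"hand":0},{"translation":[0,0,0],"angular":[0,0,7],"hand":0},{"translation":[0,0,0],"angular":[0,0,7],"hand":0},{"translation":[0,0,0],"angular":[0,0,7],"hand":0},{"translation":[0,0,0],"angular":[0,0,7],"hand":0},{"translation":[0,0,0],"angular":[0,0,7],"hand":0},{"translation":[0,0,0],"angular":[0,0,7],"hand":0},{"translation":[0,0,0],"angular":[0,0,7],"hand":0},{"translation":[0,0,0],"angular":[0,0,7],"hand":0},{"translation":[0,0,0],"angular":[0,0,7],"hand":0}]'
python3 -m handwheel '[{"translation":[0,0,0],"angular":[0,0,7],"hand":0.25},{"translation":[0,0,0],"angular":[0,0,4],"hand":0.25},{"translation":[0,0,0],"angular":[0,0,0],"hand":0.25},{"translation":[0,0,0],"angular":[0,0,0],"hand":0.25},{"translation":[0,0,0],"angular":[0,0,0],"hand":0.25}]'
cat > look.py <<'E'
import sys
from h import *
s=manip.get_state(); im=manip.get_image("wrist")[:,:,::-1]
cv2.imwrite(f"pics/{sys.argv[1]}.png",im); np.save(f"{sys.argv[1]}.npy",s,allow_pickle=True)
print(s["position"],q2R(s["ee_rot"]).round(4),s["qpos"].round(2),s["width"])
E
python3 look.py w1
```

```text
clock: 0.93
position: [0.4497, 0.2506, 0.2009]
ee_rot: [-0.0, 0.219, 0.976, -0.0]
contact_force: [0.6, 0.2, -0.4]
width: 0.0852
gripper_force: 0.0
clock: 1.77
position: [0.4487, 0.2522, 0.2009]
ee_rot: [-0.0, 0.741, 0.671, -0.0]
contact_force: [-0.4, 0.5, -0.2]
width: 0.0853
gripper_force: 0.0
clock: 2.18
position: [0.4488, 0.2522, 0.2011]
ee_rot: [-0.0, 0.8, 0.6, -0.0]
contact_force: [-0.5, 0.6, 0.4]
width: 0.0641
gripper_force: 0.0
[0.44882161 0.25223768 0.20111095] [[ 2.794e-01  9.602e-01 -4.000e-04]
 [ 9.602e-01 -2.794e-01 -1.000e-04]
 [-2.000e-04 -4.000e-04 -1.000e+00]] [0.38 0.21 1.68 0.   1.26 0.66] 0.06411170584930703
```

View pics/w1.png

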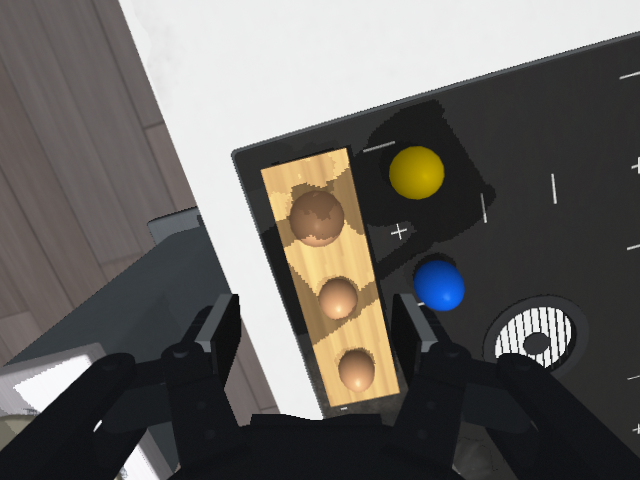

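The wrist view shows the large egg between the fingers at (317,219), with its outline about x 290–344 and y 191–247. Yellow is at (416,173) and blue at (439,286), both clear of the fingers.

```bash
python3 - <<'E'
from h import *
s=np.load("w1.npy",allow_pickle=True).item()
for z in(.052,.057):
    p=plane("wrist",(317,219),z,s); print(p, q2R(s["ee_rot"]).T@(p-s["position"]))
E
```

```text
[0.45073052 0.25293211 0.052     ] [0.00122865 0.00169583 0.14911008]
[0.4510797  0.25419256 0.057     ] [0.00253551 0.00167701 0.14410983]
```

```bash
python3 -m handwheel '[{"translation":[0.0015,0.001,0.026],"angular":[0,0,0],"hand":0.25},{"translation":[0,0,0.026],"angular":[0,0,0],"hand":0.25},{"translation":[0,0,0.026],"angular":[0,0,0],"hand":0.25},{"translation":[0,0,0.026],"angular":[0,0,0],"hand":0.25},{"translation":[0,0,0.016],"angular":[0,0,0],"hand":0.25},{"translation":[0,0,0.016],"angular":[0,0,0],"hand":0.25},{"translation":[0,0,0.016],"angular":[0,0,0],"hand":0.25},{"translation":[0,0,0.014],"angular":[0,0,0],"hand":0.25},{"translation":[0,0,0],"angular":[0,0,0],"hand":0.25},{"translation":[0,0,0],"angular":[0,0,0],"hand":0.25}]'; python3 look.py w2
```

```text
clock: 3.07
position: [0.45, 0.2533, 0.0349]
ee_rot: [-0.0, 0.8, 0.6, -0.001]
contact_force: [-1.0, -0.7, 1.2]
width: 0.0642
gripper_force: 0.0
[0.44996798 0.2532937  0.0348612 ] [[ 2.804e-01  9.599e-01 -1.600e-03]
 [ 9.599e-01 -2.804e-01 -5.000e-04]
 [-1.000e-03 -1.300e-03 -1.000e+00]] [0.38 0.38 1.91 0.   0.86 0.66] 0.06416967851036395
```

View pics/w2.png

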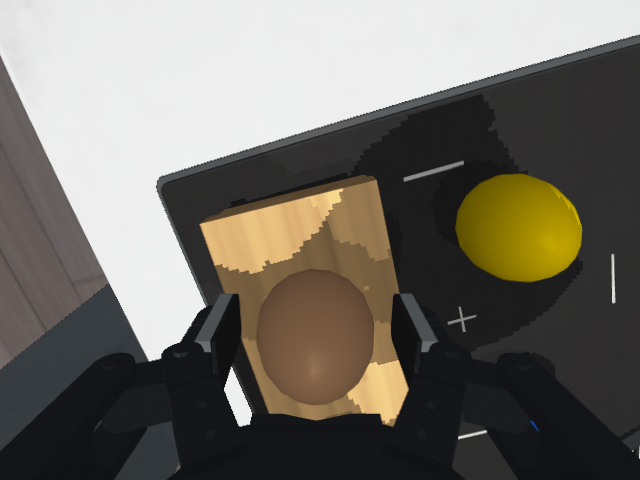

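The egg is centred between the fingers: its outline spans 257–374 and the pad faces are at about 240 and 391. Now I close.

```bash
python3 -m handwheel '[{"translation":[0,0,0],"angular":[0,0,0],"hand":0.4},{"translation":[0,0,0],"angular":[0,0,0],"hand":0.5},{"translation":[0,0,0],"angular":[0,0,0],"hand":0.6},{"translation":[0,0,0],"angular":[0,0,0],"hand":0.7},{"translation":[0,0,0],"angular":[0,0,0],"hand":0.8},{"translation":[0,0,0],"angular":[0,0,0],"hand":0.8},{"translation":[0,0,0],"angular":[0,0,0],"hand":0.8}]' 25
python3 -m handwheel '[{"translation":[0,0,-0.005],"angular":[0,0,0],"hand":0.8},{"translation":[0,0,-0.01],"angular":[0,0,0],"hand":0.8},{"translation":[0,0,-0.02],"angular":[0,0,0],"hand":0.8},{"translation":[0,0,-0.025],"angular":[0,0,0],"hand":0.8},{"translation":[0,0,-0.025],"angular":[0,0,0],"hand":0.8},{"translation":[0,0,-0.025],"angular":[0,0,0],"hand":0.8},{"translation":[0,0,0],"angular":[0,0,0],"hand":0.8},{"translation":[0,0,0],"angular":[0,0,0],"hand":0.8}]'; python3 look.py w3
```

```text
clock: 3.7
position: [0.4502, 0.254, 0.0365]
ee_rot: [-0.0, 0.8, 0.6, 0.001]
contact_force: [-3.3, 1.3, 5.5]
width: 0.0447
gripper_force: 25.1
clock: 4.37
position: [0.4518, 0.2538, 0.1475]
ee_rot: [0.001, 0.8, 0.6, 0.002]
contact_force: [0.5, 0.3, -1.1]
width: 0.0449
gripper_force: 25.8
[0.45180175 0.25378166 0.14754443] [[ 0.2808  0.9598  0.005 ]
 [ 0.9598 -0.2808  0.0016]
 [ 0.003   0.0043 -1.    ]] [ 0.38  0.25  1.76 -0.    1.12  0.66] 0.044890992651637124
```

View pics/w3.png

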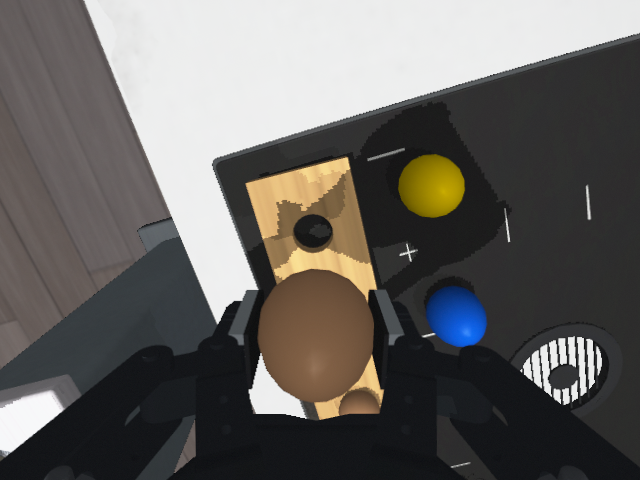

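The egg is held, the hole at (313,232) is empty, and a small egg is still in its hole at (360,402). Next I carry it past the cup so the wrist camera can see the mouth.

```bash
python3 -m handwheel '[{"translation":[-0.01,0.004,0],"angular":[0,0,0],"hand":0.8},{"translation":[-0.02,0.007,0],"angular":[0,0,0],"hand":0.8},{"translation":[-0.027,0.01,0],"angular":[0,0,0],"hand":0.8},{"translation":[-0.027,0.01,0],"angular":[0,0,0],"hand":0.8},{"translation":[-0.027,0.01,0],"angular":[0,0,0],"hand":0.8},{"translation":[-0.027,0.01,0],"angular":[0,0,0],"hand":0.8},{"translation":[-0.027,0.01,0],"angular":[0,0,0],"hand":0.8},{"translation":[-0.027,0.01,0],"angular":[0,0,0],"hand":0.8},{"translation":[-0.027,0.01,0],"angular":[0,0,0],"hand":0.8},{"translation":[-0.027,0.01,0],"angular":[0,0,0],"hand":0.8}]'
python3 -m handwheel '[{"translation":[-0.027,0.01,0],"angular":[0,0,0],"hand":0.8},{"translation":[-0.027,0.01,0],"angular":[0,0,0],"hand":0.8},{"translation":[-0.027,0.01,0],"angular":[0,0,0],"hand":0.8},{"translation":[-0.023,0.009,0],"angular":[0,0,0],"hand":0.8},{"translation":[-0.016,0.006,0],"angular":[0,0,0],"hand":0.8},{"translation":[-0.01,0.003,0],"angular":[0,0,0],"hand":0.8},{"translation":[0,0,0],"angular":[0,0,0],"hand":0.8},{"translation":[0,0,0],"angular":[0,0,0],"hand":0.8},{"translation":[0,0,0],"angular":[0,0,0],"hand":0.8}]'; python3 look.py w4
```

```text
clock: 5.25
position: [0.4671, -0.0102, 0.1439]
ee_rot: [-0.001, 0.8, 0.6, -0.001]
contact_force: [1.6, 0.4, -0.5]
width: 0.0444
gripper_force: 25.8
clock: 6.0
position: [0.4774, -0.1454, 0.1447]
ee_rot: [-0.001, 0.8, 0.6, -0.0]
contact_force: [0.5, -0.7, -0.5]
width: 0.0445
gripper_force: 25.8
[ 0.47735839 -0.14540617  0.14470388] [[ 0.2806  0.9598 -0.0016]
 [ 0.9598 -0.2806  0.0015]
 [ 0.001  -0.0019 -1.    ]] [-0.44  0.23  1.8   0.    1.11 -0.15] 0.04447642608130495
```

View pics/w4.png

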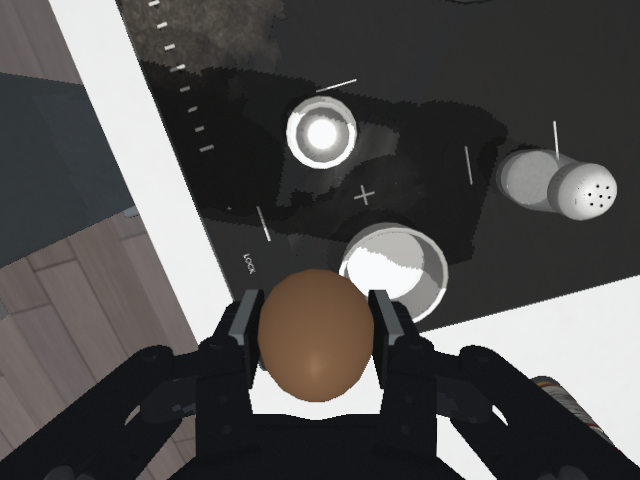

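The cup is seen from above at about (321,132), the ramekin at (395,272), and the held egg at (316,335). I zoom in to tell the rim from the foot.

```bash
python3 - <<'E'
import cv2
im=cv2.imread("pics/w4.png")[85:180,275:370]
cv2.imwrite("pics/crop2.png",cv2.resize(im,None,fx=6,fy=6,interpolation=2))
E
```

```text
(no output)
```

View pics/crop2.png

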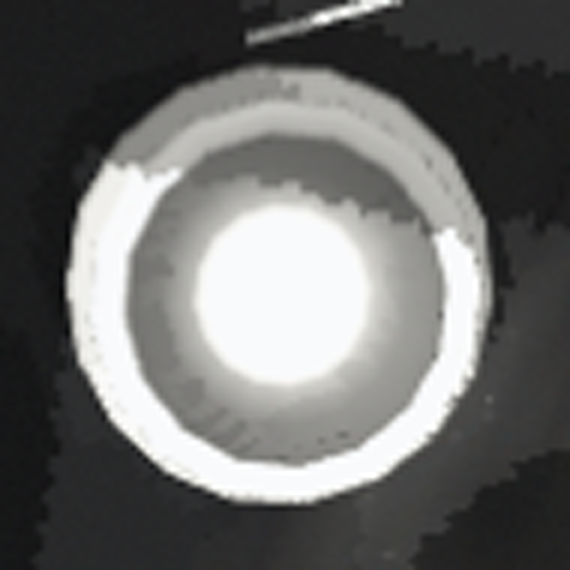

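The mouth's inner edge in the crop spans x 127–443 and y 133–465, so its centre is at pixel (322.4,134.7). It is 53 px wide, which matches 34 mm at rim height.

```bash
python3 - <<'E'
from h import *
s=np.load("w4.npy",allow_pickle=True).item()
p=plane("wrist",(322.4,134.7),.05,s); Rt=q2R(s["ee_rot"]); print(p, Rt.T@(p-s["position"]))
# egg position in tool: silhouette centre, at 21 mm behind TCP minus 6
for uv in((316,333),(316,336)):
    e,d=ray("wrist",uv,s); q=e+d*(s["position"][2]+.0185-e[2])/d[2]; print(Rt.T@(q-s["position"]))
E
```

```text
[ 0.50154016 -0.07920692  0.05      ] [0.07023432 0.00481917 0.09476202]
[-0.00076338  0.00073873 -0.0185022 ]
[-0.00210985  0.00073944 -0.01850349]
```

```bash
python3 -m handwheel '[{"translation":[0.01,0.004,0],"angular":[0,0,0],"hand":0.8},{"translation":[0.02,0,0],"angular":[0,0,0],"hand":0.8},{"translation":[0.02,0,0],"angular":[0,0,0],"hand":0.8},{"translation":[0.015,0,0.01],"angular":[0,0,0],"hand":0.8},{"translation":[0.006,0,0.02],"angular":[0,0,0],"hand":0.8},{"translation":[0,0,0.02],"angular":[0,0,0],"hand":0.8},{"translation":[0,0,0.015],"angular":[0,0,0],"hand":0.8},{"translation":[0,0,0],"angular":[0,0,0],"hand":0.8},{"translation":[0,0,0],"angular":[0,0,0],"hand":0.8}]'; python3 - <<'E'
from h import *
s=manip.get_state();print(s["position"],s["contact_force"],q2R(s["ee_rot"]).T@(np.array([.5012,-.0790,.05])-s["position"]))
a=manip.get_image("scene")[220:340,320:430,::-1];b=manip.get_image("top")[190:270,330:440,::-1]
cv2.imwrite("pics/c3.png",np.vstack([cv2.resize(a,None,fx=3,fy=3),cv2.resize(b,None,fx=3,fy=3)]))
E
```

```text
clock: 6.8
position: [0.5017, -0.078, 0.0799]
ee_rot: [-0.001, 0.8, 0.6, -0.0]
contact_force: [0.3, -0.3, -0.7]
width: 0.0446
gripper_force: 25.8
[ 0.50170495 -0.07800029  0.0799356 ] [ 0.32164732 -0.2588609  -0.67305307] [-0.00111409 -0.00015627  0.02993541]
```

View pics/c3.png

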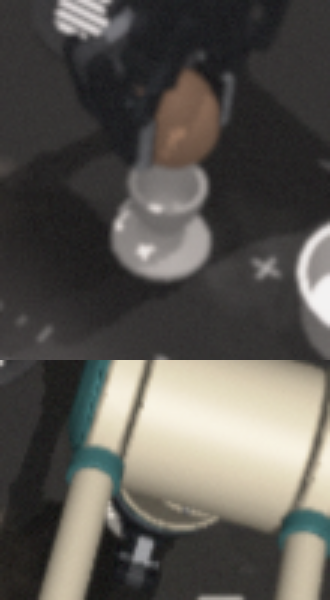

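The scene crop shows the egg just above the cup. Its right edge at 220 puts its centre near 177, in line with the cup's axis, which leans right going up through (160,245) and (168,187). Now I lower it.

```bash
python3 -m handwheel '[{"translation":[0,0,0.008],"angular":[0,0,0],"hand":0.8},{"translation":[0,0,0.008],"angular":[0,0,0],"hand":0.8},{"translation":[0,0,0.005],"angular":[0,0,0],"hand":0.8},{"translation":[0,0,0.003],"angular":[0,0,0],"hand":0.8},{"translation":[0,0,0.002],"angular":[0,0,0],"hand":0.8},{"translation":[0,0,0.001],"angular":[0,0,0],"hand":0.8},{"translation":[0,0,0],"angular":[0,0,0],"hand":0.8},{"translation":[0,0,0],"angular":[0,0,0],"hand":0.8}]'
python3 -m handwheel '[{"translation":[0,0,0.001],"angular":[0,0,0],"hand":0.8},{"translation":[0,0,0],"angular":[0,0,0],"hand":0.8},{"translation":[0,0,0],"angular":[0,0,0],"hand":0.8}]'
python3 -m handwheel '[{"translation":[0,0,0.001],"angular":[0,0,0],"hand":0.8},{"translation":[0,0,0],"angular":[0,0,0],"hand":0.8},{"translation":[0,0,0],"angular":[0,0,0],"hand":0.8}]'
```

```text
clock: 7.57
position: [0.5021, -0.0795, 0.0534]
ee_rot: [0.0, 0.8, 0.6, 0.0]
contact_force: [0.7, -0.1, -0.2]
width: 0.0445
gripper_force: 25.8
clock: 7.82
position: [0.5021, -0.0795, 0.0525]
ee_rot: [0.0, 0.8, 0.6, 0.0]
contact_force: [-0.5, 1.0, -0.0]
width: 0.0444
gripper_force: 25.9
clock: 8.07
position: [0.5021, -0.0794, 0.0517]
ee_rot: [0.0, 0.8, 0.6, 0.0]
contact_force: [-0.9, -0.1, 4.1]
width: 0.0446
gripper_force: 26.2
```

```bash
python3 -m handwheel '[{"translation":[0,0,0.0005],"angular":[0,0,0],"hand":0.8},{"translation":[0,0,0],"angular":[0,0,0],"hand":0.8},{"translation":[0,0,0],"angular":[0,0,0],"hand":0.8}]'; python3 - <<'E'
from h import *
s=manip.get_state();print(s["position"],s["contact_force"],s["moment"])
a=manip.get_image("scene")[235:325,330:420,::-1]
cv2.imwrite("pics/c4.png",cv2.resize(a,None,fx=6,fy=6))
E
```

```text
clock: 8.32
position: [0.5023, -0.0795, 0.0515]
ee_rot: [0.0, 0.8, 0.6, 0.0]
contact_force: [-1.0, 0.9, 7.8]
width: 0.0447
gripper_force: 26.4
[ 0.50226983 -0.0794841   0.05151367] [-0.97781066  0.9139316   7.83205555] [0.08830489 0.1507545  0.00367118]
```

View pics/c4.png

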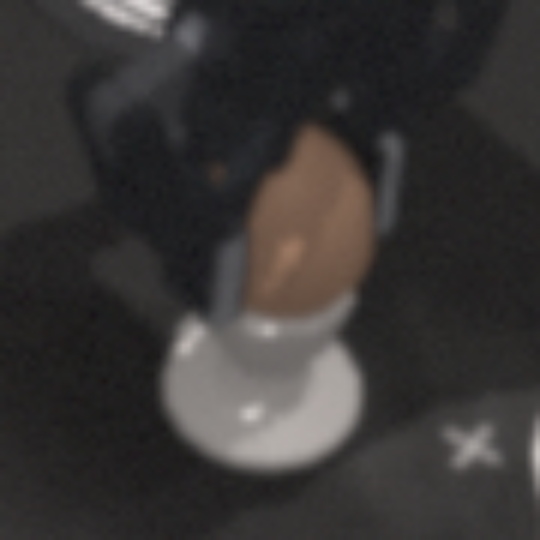

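The egg's lower end sits in the mouth, at about (300,310) in the crop. The foot is flat on the hob and the contact force is steady, so I release gently.

```bash
python3 -m handwheel '[{"translation":[0,0,-0.0005],"angular":[0,0,0],"hand":0.8},{"translation":[0,0,0],"angular":[0,0,0],"hand":0.47},{"translation":[0,0,0],"angular":[0,0,0],"hand":0.43},{"translation":[0,0,0],"angular":[0,0,0],"hand":0.38},{"translation":[0,0,0],"angular":[0,0,0],"hand":0.32},{"translation":[0,0,0],"angular":[0,0,0],"hand":0.25},{"translation":[0,0,0],"angular":[0,0,0],"hand":0.2},{"translation":[0,0,0],"angular":[0,0,0],"hand":0.2},{"translation":[0,0,0],"angular":[0,0,0],"hand":0.2}]' 20
python3 -m handwheel '[{"translation":[0,0,-0.004],"angular":[0,0,0],"hand":0.2},{"translation":[0,0,-0.01],"angular":[0,0,0],"hand":0.2},{"translation":[0,0,-0.02],"angular":[0,0,0],"hand":0.2},{"translation":[0,0,-0.03],"angular":[0,0,0],"hand":0.2},{"translation":[0,0,-0.03],"angular":[0,0,0],"hand":0.2},{"translation":[0,0,-0.03],"angular":[0,0,0],"hand":0.2},{"translation":[-0.02,0,-0.03],"angular":[0,0,0],"hand":0.2},{"translation":[-0.03,0,0],"angular":[0,0,0],"hand":0.2},{"translation":[-0.02,0,0],"angular":[0,0,0],"hand":0.2},{"translation":[0,0,0],"angular":[0,0,0],"hand":0.2}]'; python3 - <<'E'
from h import *
s=manip.get_state()
a=manip.get_image("scene")[170:350,160:460,::-1];b=manip.get_image("wrist")[:,:,::-1]
cv2.imwrite("pics/c5.png",np.hstack([cv2.resize(a,(450,270)),cv2.resize(b,(350,270))]))
E
```

```text
clock: 9.12
position: [0.502, -0.0795, 0.0512]
ee_rot: [-0.0, 0.8, 0.6, 0.0]
contact_force: [0.1, 0.6, -0.2]
width: 0.0684
gripper_force: 0.0
clock: 9.95
position: [0.482, -0.1499, 0.2072]
ee_rot: [0.002, 0.801, 0.599, -0.0]
contact_force: [0.2, 0.9, -0.8]
width: 0.068
gripper_force: 0.0
```

View pics/c5.png

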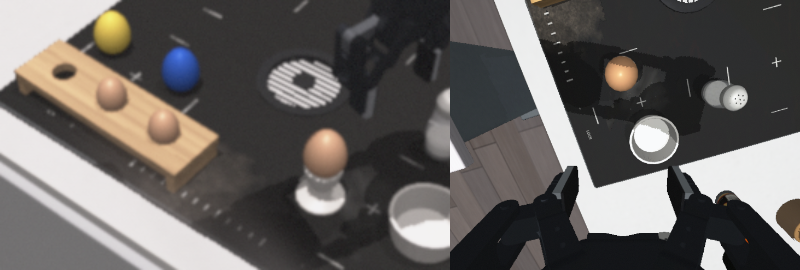

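The egg stands upright in the cup at (325,153). Both small eggs are still in the rack, and the gripper is clear of everything.

```bash
python3 -c "
from rig import manip
print(manip.sign_off())"
```

```text
the job is handed in; nothing more can be done
None
```

The large brown egg stands upright, blunt end down, in the egg cup; the cup is still standing, both small eggs are in the rack, and the job was handed in at about 10 s.

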